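Slide the round-footed brush home in the rack's track

ROBOT

A 6-joint arm with a two-finger parallel gripper is mounted at the origin on the work surface. World frame = base frame: x ahead of the robot, y to its left, z up, the work surface at z = 0. Lengths are in mm, angles in rad, forces in N, time in s.
With the tool pointing down it reaches from about 400 to 925 mm from the base axis. Payload 12.5 kg.
Tool frame: the origin (TCP) lies at the very end of the fingers, on their centre line; the grasp point (between the pads) lies grip_depth behind it (grip_depth is the distance from the TCP to the grasp point, in mm); z points along the fingers, y is the line along which they close (so a half turn about z gives the same grasp; the last joint's range is limited). The gripper opens to 95 mm and grips with 3 to 60 N. Pads are 20 mm wide; open, the fingers measure 119 mm over their backs; the gripper's body (75 mm by 180 mm) begins 59 mm behind the grasp point.
Start: joints at [-1.428, 0.491, 1.559, -0, 1.092, -0.106], TCP at [153.923, -605.768, 214.661] pointing down, gripper open.
Joint ranges: [-3.1, 3.1], [-0.84, 2.19], [0.05, 2.79], [-1.13, 4.28], [0.06, 2.93], [-2.69, 2.69]. Speed limits (rad/s): [2.22, 2.22, 2.79, 3.14, 3.14, 3.14].

INTERFACE

Orientations are given as [roll, pitch, yaw] about the fixed x, y, z axes, in that order (R = Rz(yaw) Ry(pitch) Rx(roll)).
In Python, from cell import state, read_camera, job_done, grip_depth gives the robot as it stands.
- The arm moves only by the tool drive_tool, never from a script. Its argument "targets" is a list of rows, each an object with "jaw": the opening, from 0 (shut) to 1 (fully open); "travel": the shift along the tool's x, y, z in m, a list of three; "twist": the turn about the tool's z in rad. In form: [{"jaw": jaw, "travel": [tx, ty, tz], "twist": twist}, ...]. A call has 1 to 8 rows; each row is the pose to reach, as a shift and turn from the pose commanded when the call began, along the tool's axes at that moment; what a row does not reach only later rows make up. A row lasts 1/12 s, in which the tool goes at most 41.7 mm and 7.16 degrees, less where a joint would pass 70% of its speed; a pose out of reach is approached as far as the arm can. A call with a gripper value outside its range is refused whole. The fingers move at their own pace and stop on an object; the grip force is fixed at half the most. Time passes only in rows, so rows that repeat a pose let the fingers close. It gives the time, the measured TCP pose, the force, the opening and the grip force at its end, in the units of the state.
- state(): the state, without advancing time (a new reading comes with each control period).
- read_camera(name): name is "scene" or "side" or "wrist"; returns a dict with "frame" (400x640x3 uint8, red, green, blue), "fx", "fy", "cx", "cy" (pixels), "R" (3x3) and "t" (3): a world point X has camera coordinates R X + t. Camera axes: x right, y down, z forward; pixel columns grow to the right and rows downward; lengths in mm; the calibration is good to about 2 mm. A picture is of the moment at which its call begins. There is no depth.
- job_done(): hands the job in; it is judged then, once.
The state is a dict: "t": time; "joints": joint angles; "qvel": joint speeds; "tau": joint torques, N m; "eef_pos": TCP position; "tcp_rot": TCP orientation; "ft_force": force on the tool from outside, world axes, zero at the start; "moment": the same for the moment, N m; "opening": opening from 0.0 (shut) to 1.0 (fully open); "grip_force": force on a finger pad.
Only numpy, scipy, OpenCV 4.12 (cv2) and the standard library are available. Lean on these libraries where they do the work, as an engineer would, in place of code of your own. Each camera call takes 0.05 s, during which the arm holds its last target. There are 200 camera calls.

TASK

Put the brush with the small round foot away in the grey rack: bring its foot in at the open end of the rack's track, under the two lips, slide it fully home against the closed end, and leave it standing there upright on the track's floor. Leave the bigger brush with the square foot standing where it is.

Things in the scene. Friction and masses are not known exactly. Their poses are not given: they have to be found in the camera images.
- brush: Loose beech brush, 0.16 kg, upright on a round foot, disc 56 mm diameter, 10 mm thick. Stem 18 mm diameter up to 45 mm height; head block from 45 to 105 mm, 30 mm wide along its y (flat sides, good to grip from above), 16 mm thick along x, black bristles 14 mm long on its +x face. Origin: centre of the foot's underside, on the axis of stem and head; z up. Starts on the bench beside the rack.
- big_brush: Bigger loose beech brush, 0.30 kg, upright on a square foot 84 x 84 x 10 mm, too wide for the track; stem 18 mm diameter to 45 mm height, head 46 mm wide and 18 mm thick from 45 to 130 mm. A bystander, on the other side of the rack. Origin: centre of the foot's underside; z up.
- rack: Grey plastic rack fixed to the bench. Origin: on the bench under the middle of its straight undercut track; x runs along the track from open to closed end, z up. Track 120 mm long, open at x = -60 mm (nearer the robot), end wall at x = +60: the round foot's centre is home at x = +32, y = 0. Beyond the wall a block (x 60 to 165, 130 wide, 36 high) holds two fixed brushes, 110 high, at x = 130, y = +-42.
- track_mouth (a point): Middle of the track's open end, on its floor, 8 mm above the bench (rack x = -60 mm, y = 0; axes as the rack's). Cross-section of the track: 72 mm wide inside between side walls; lips 22 to 28 mm above the floor overhang both sides and leave a 34 mm wide slot for the stem, open upward and at this end. Rack top 36 mm above the bench. The foot has 12 mm spare height, 16 mm spare width.
There are look-alikes about, which are no part of the job. What is shaped like the brush but blue or pink is not meant.

How it is judged (in metres and radians):
On the way:
1. the round foot has entered the track at its open end, below the lips (x of brush in the frame of rack between -0.06 and -0.005 m and y of brush in the frame of rack between -0.014 and 0.014 m and z of brush in the frame of rack between 0.003 and 0.024 m), for 0.05 s.
At the end, for the whole second after the job is handed in: Round-footed brush at rest in the track below the lips, foot on the floor (5 mm), within 14 mm of fully home (8 mm past at most) and 14 mm of the middle line, upright within 7 degrees; square-footed brush upright within 10 degrees, within 40 mm of its starting place (x of brush in the frame of rack between 0.018 and 0.04 m and y of brush in the frame of rack between -0.014 and 0.014 m and z of brush in the frame of rack between 0.003 and 0.013 m and angle between brush's own z axis and vertical below 0.12 rad and linear speed of brush below 0.02 m/s and distance of big_brush from where it was at the start of the episode below 0.04 m and angle between big_brush's own z axis and vertical below 0.17 rad); the robot touches nothing.
It fails at once if the square-footed brush is moved more than 40 mm or tipped more than 30 degrees (distance of big_brush from where it was at the start of the episode above 0.04 m or angle between big_brush's own z axis and vertical above 0.52 rad).
It also fails if it takes over 40 s, if anything falls off the work surface, if the arm or the gripper's body presses on something with over 40 N, if the wrist force passes 120 N, or if a joint passes its speed limit or range.

## Working session

There is one attempt and no reset: what is moved stays moved. The work goes in short steps, Python scripts to look and compute and a tool call to move; the robot and the scene stay as the last step left them, time stands still between calls to the robot, and variables do not carry over. Pictures are saved under pics/ and viewed, at most 10 in all, crops included, and the job is handed in when it is done.

Besides the shell and the picture viewer there is one more tool, called after ">>>" as name(argument=value, ...), one argument or row to a line, values as JSON. drive_tool: Moves the arm, as the interface text tells. Its arguments: {"type":"object","properties":{"targets":{"type":"array"}},"required":["targets"]}

```bash
mkdir -p pics; ls; python3 - <<'E'
from cell import state, read_camera, grip_depth
import cv2, numpy as np, pickle
s=state();print(s['t'],s['eef_pos'],s['tcp_rot'],s['opening'],grip_depth)
d={n:read_camera(n) for n in('scene','side')}
pickle.dump(d,open('v0.pkl','wb'))
for n,c in d.items():
    cv2.imwrite(f'pics/{n}0.png',c['frame'][:,:,::-1]); print(n,-c['R'].T@c['t'],c['fx'])
E
```

```text
pics
0.0 [ 153.88118162 -605.49420325  214.04533329] [-3.14046139e+00 -8.69611614e-05  2.48832774e-01] 1.0009037926052746 18.8
scene [ 919.59459949 -362.87442186  534.68276771] 374.5156941704076
side [435.5552735  696.20953402 455.96113381] 442.1108142651572
```

View pics/scene0.png

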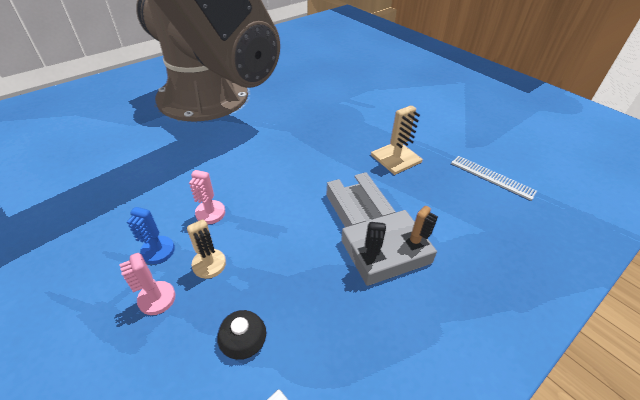

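View pics/side0.png

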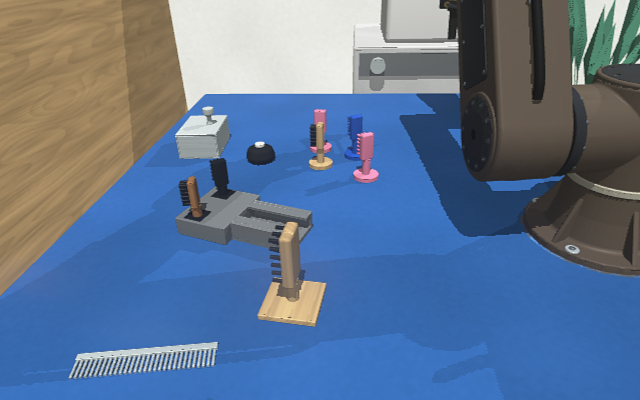

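The scene view shows these brush-like things: the beech one with a round foot at (208,250), pink ones at (207,197) and (148,285), a blue one at (150,238), the square-footed big brush at (397,145), and the brown and black brushes fixed in the rack at (420,228) and (374,242). The target is the beech one at (208,250): it is wood-coloured, with a round foot, and loose beside the rack. In the side view it is at (320,147). I'll confirm that in an enlarged crop.

```bash
cat > h.py <<'E'
import numpy as np, cv2
def ray(c,uv,z):
    uv=np.atleast_2d(np.float64(uv)); d=np.c_[(uv[:,0]-c['cx'])/c['fx'],(uv[:,1]-c['cy'])/c['fy'],np.ones(len(uv))]@np.array(c['R'])
    o=-np.array(c['R']).T@c['t']; z=np.broadcast_to(z,len(uv))
    return o+d*((z-o[2])/d[:,2])[:,None]
def proj(c,X):
    p=np.atleast_2d(X)@np.array(c['R']).T+c['t']; return np.c_[c['fx']*p[:,0]/p[:,2]+c['cx'],c['fy']*p[:,1]/p[:,2]+c['cy']]
def beech(c):
    h=cv2.cvtColor(c['frame'],cv2.COLOR_RGB2HSV); return cv2.inRange(h,(8,50,90),(28,200,255))
E
python3 - <<'E'
import pickle; from h import *
d=pickle.load(open('v0.pkl','rb'))
c=d['scene']
a=c['frame'][160:330,100:320]; b=c['frame'][160:290,310:450]
A=cv2.resize(a,None,fx=2.6,fy=2.6,interpolation=cv2.INTER_CUBIC)
cv2.imwrite('pics/cropA.png',A[:,:,::-1])
B=cv2.resize(b,(784,728)[:0] or None,fx=4.5,fy=4.5,interpolation=cv2.INTER_CUBIC); cv2.imwrite('pics/cropB.png',B[:,:,::-1])
for n,c in d.items():
    k,l,st,ce=cv2.connectedComponentsWithStats(beech(c))
    for i in range(1,k):
        if 60<st[i,4]<3000: print(n,i,st[i],ce[i])
E
```

```text
scene 62 [ 372  106   50   69 1380] [397.88695652 145.93550725]
scene 70 [411 206  19  38 323] [419.08049536 224.17647059]
scene 71 [187 220  38  58 972] [204.93209877 254.76131687]
side 4 [598  66  42  21 101] [616.68316832  78.23762376]
side 12 [309 122  23  48 496] [319.88508065 151.00604839]
side 15 [186 177  15  40 275] [192.52       196.09818182]
side 17 [633 212   7  46 199] [636.26633166 233.60301508]
```

View pics/cropA.png

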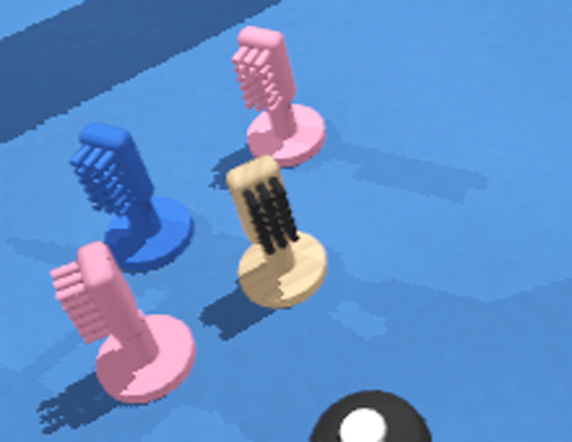

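View pics/cropB.png

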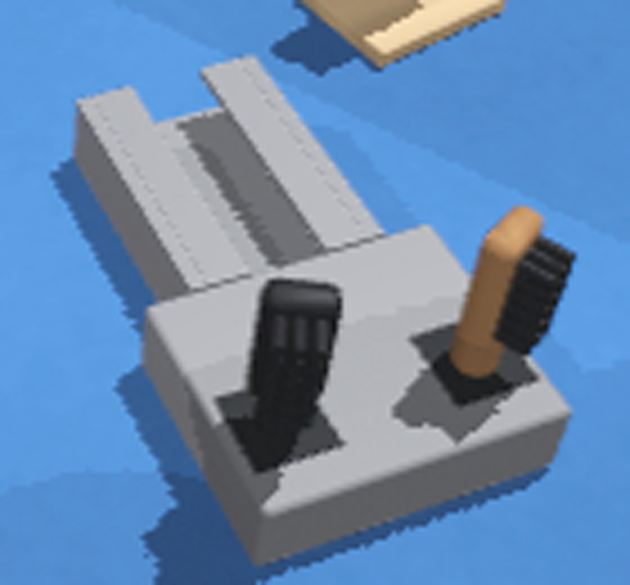

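Crop A confirms it: the beech brush with the round foot and black bristles, foot centre at about crop (282,268), is scene pixel (208.5,263), and its head top is at crop (253,169). Crop B shows the rack: block-top corners at crop (147,312), (430,228), (570,410), (262,512), and the outer corners of the track's open end at (78,100) and (255,57).

```bash
python3 - <<'E'
import pickle; from h import *
d=pickle.load(open('v0.pkl','rb'));c=d['scene'];s=d['side']
B=np.array([[147,312],[430,228],[570,410],[262,512],[78,100],[255,57],[270,272]])/4.5+[310,160]
W=ray(c,B,36)[:,:2]; print('rack pts',W.round(0).tolist())
print('sides',[np.linalg.norm(W[i]-W[j]).round(0) for i,j in((0,1),(1,2),(2,3),(3,0),(4,5))])
P=np.vstack([W[:4],(W[4]+W[5])/2]); M=np.array([[60,-65],[60,65],[165,65],[165,-65],[-60,0.]])
for M2 in (M,M*[1,-1]):
    a=P-P.mean(0);b=M2-M2.mean(0); U,S,V=np.linalg.svd(b.T@a); R=(V.T@np.diag([1,np.linalg.det(V.T@U.T)])@U.T); t=P.mean(0)-R@M2.mean(0)
    print('rack',t.round(1),'yaw',np.arctan2(R[1,0],R[0,0]),np.linalg.norm(a-b@R.T,axis=1).round(1))
A=lambda p:np.array(p)/2.6+[100,160]
print('foot',ray(c,A([[282,262]]),10).round(1),'head',ray(c,A([[253,169]]),105).round(1))
e=ray(c,A([[230,180],[275,160]]),105);print('edge yaw',np.arctan2(*(e[1]-e[0])[[1,0]]))
m=beech(s)[122:171,305:335]
for r in range(0,49,3): x=np.where(m[r])[0]; print(122+r,(x.min()+305,x.max()+305) if len(x) else '',end=' ')
m=beech(c)[218:280,180:235];print()
for r in range(0,62,3): x=np.where(m[r])[0]; print(218+r,(x.min()+180,x.max()+180) if len(x) else '',end=' ')
print('\nside foot',ray(s,[[320.3,163.5]],10).round(1),'headtop',ray(s,[[320.5,123]],105))
for n,uv in dict(pinkA=(287,140),blue=(148,232),pinkB=(146,355)).items(): print(n,ray(c,A([uv]),10).round(0))
E
```

```text
rack pts [[626.0, -50.0], [665.0, 71.0], [760.0, 40.0], [719.0, -81.0], [516.0, 9.0], [545.0, 91.0], [641.0, 3.0]]
sides [np.float64(127.0), np.float64(99.0), np.float64(127.0), np.float64(98.0), np.float64(86.0)]
rack [586.  31.] yaw -0.32376143721799017 [3.4 3.2 3.6 3.9 1.4]
rack [586.   31.2] yaw -0.3268110211646664 [129.  128.  129.1 128.3   1.3]
foot [[ 518.4 -257.6   10. ]] head [[ 521.6 -258.   105. ]]
edge yaw 1.4854639208882228
122 (np.int64(318), np.int64(322)) 125 (np.int64(316), np.int64(322)) 128 (np.int64(316), np.int64(322)) 131 (np.int64(316), np.int64(322)) 134 (np.int64(316), np.int64(322)) 137 (np.int64(316), np.int64(323)) 140 (np.int64(316), np.int64(323)) 143 (np.int64(316), np.int64(323)) 146 (np.int64(316), np.int64(323)) 149 (np.int64(317), np.int64(323)) 152 (np.int64(317), np.int64(323)) 155 (np.int64(317), np.int64(323)) 158 (np.int64(313), np.int64(328)) 161 (np.int64(309), np.int64(331)) 164 (np.int64(310), np.int64(331)) 167 (np.int64(311), np.int64(329)) 170  
218  221 (np.int64(198), np.int64(205)) 224 (np.int64(191), np.int64(206)) 227 (np.int64(187), np.int64(207)) 230 (np.int64(188), np.int64(208)) 233 (np.int64(189), np.int64(203)) 236 (np.int64(190), np.int64(199)) 239 (np.int64(192), np.int64(194)) 242 (np.int64(193), np.int64(195)) 245 (np.int64(194), np.int64(196)) 248 (np.int64(195), np.int64(197)) 251 (np.int64(196), np.int64(219)) 254 (np.int64(197), np.int64(222)) 257 (np.int64(194), np.int64(223)) 260 (np.int64(193), np.int64(224)) 263 (np.int64(192), np.int64(224)) 266 (np.int64(193), np.int64(223)) 269 (np.int64(193), np.int64(222)) 272 (np.int64(194), np.int64(220)) 275 (np.int64(197), np.int64(216)) 278  
side foot [[ 514.5 -246.    10. ]] headtop [[ 513.03073104 -259.85709498  105.        ]]
pinkA [[ 424. -203.   10.]]
blue [[ 440. -315.   10.]]
pinkB [[ 528. -353.   10.]]
```

>>> drive_tool(
  targets=[
    {"jaw": 1,"travel": [0.035,-0.02,0],"twist": 0.05},
    {"jaw": 1,"travel": [0.07,-0.04,0],"twist": 0.1},
    {"jaw": 1,"travel": [0.105,-0.06,0],"twist": 0.15},
    {"jaw": 1,"travel": [0.14,-0.08,0],"twist": 0.2},
    {"jaw": 1,"travel": [0.175,-0.1,0],"twist": 0.25},
    {"jaw": 1,"travel": [0.21,-0.12,0],"twist": 0.3},
    {"jaw": 1,"travel": [0.245,-0.14,0],"twist": 0.32},
    {"jaw": 1,"travel": [0.28,-0.16,0],"twist": 0.32},
  ],
)

```text
t: 0.77
eef_pos: [386.9, -380.1, 214.5]
tcp_rot: [-3.141, 0.0, -0.073]
ft_force: [0.8, -0.1, 1.3]
opening: 0.997
grip_force: 0.0
```

>>> drive_tool(
  targets=[
    {"jaw": 1,"travel": [0.028,-0.03,0],"twist": 0},
    {"jaw": 1,"travel": [0.056,-0.06,0],"twist": 0},
    {"jaw": 1,"travel": [0.084,-0.09,0],"twist": 0},
    {"jaw": 1,"travel": [0.108,-0.118,0],"twist": 0},
    {"jaw": 1,"travel": [0.122,-0.135,0],"twist": 0},
    {"jaw": 1,"travel": [0.122,-0.135,0],"twist": 0},
    {"jaw": 1,"travel": [0.122,-0.135,0],"twist": 0},
  ],
)

```text
t: 1.35
eef_pos: [517.6, -254.8, 214.2]
tcp_rot: [-3.141, 0.001, -0.069]
ft_force: [-0.1, -0.8, -1.1]
opening: 1.001
grip_force: 0.0
```

```bash
python3 - <<'E'
from cell import state, read_camera
from h import *; import pickle
s=state();print(s['t'],s['eef_pos'],s['tcp_rot'])
c=read_camera('wrist');pickle.dump(c,open('w1.pkl','wb'));cv2.imwrite('pics/w1.png',c['frame'][:,:,::-1]);print(c['fx'],-c['R'].T@c['t'])
print(proj(c,[[517,-256,105],[517,-256,10],[586,31,36]]))
E
```

```text
1.35 [ 517.56317527 -254.83643623  214.21456256] [-3.14142154e+00  7.22187327e-04 -6.88587167e-02]
338.85318503272515 [ 597.92782049 -260.31497704  384.08804689]
[[318.96624796 197.87016259]
 [318.60543799 174.35489428]
 [ 31.16782065 132.40336776]]
```

View pics/w1.png

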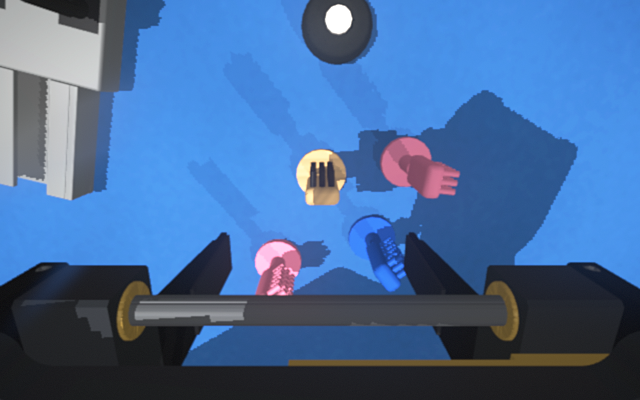

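In the wrist view the beech brush's head top is at (322,198), lying nearly along the image rows, and its foot centre is at (322,172). The pink brush on the right is at (435,178), its head about 60 px clear of the target's finger.

```bash
python3 - <<'E'
from h import *; import pickle
c=pickle.load(open('w1.pkl','rb'));m=beech(c)
k,l,st,ce=cv2.connectedComponentsWithStats(m)
i=l[200,322]; b=l==i
ys,xs=np.where(b);print(st[i])
t=b.copy();t[:193]=0;print('top rect',cv2.minAreaRect(np.argwhere(t)[:,::-1].astype(np.float32)))
f=b.copy();f[178:]=0;r=np.where(f.any(1))[0];x=np.where(f.any(0))[0];print(r.min(),x.min(),x.max())
for v in(172,175): print('foot',ray(c,[[(x.min()+x.max())/2+.5,v]],10).round(1))
print('heads',ray(c,[[322,198.5]],105).round(1)); e=ray(c,[[306,205],[339,205]],105);print(e.round(1))
P=ray(c,[[435,178],[440,185],[423,195]],105);print('pinkB head',P.round(0)); print('blue',ray(c,[[373,232]],105).round(0),'pinkA',ray(c,[[277,265]],105).round(0))
E
```

```text
[ 297  149   49   56 1647]
top rect ((322.0, 198.5), (11.0, 32.0), 90.0)
149 297 345
foot [[ 519.5 -259.4   10. ]]
foot [[ 516.  -259.2   10. ]]
heads [[ 516.3 -258.6  105. ]]
[[ 511.4 -244.4  105. ]
 [ 509.4 -272.8  105. ]]
pinkB head [[ 528. -355.  105.]
 [ 521. -359.  105.]
 [ 513. -345.  105.]]
blue [[ 482. -302.  105.]] pinkA [[ 456. -214.  105.]]
```

>>> drive_tool(
  targets=[
    {"jaw": 0.6,"travel": [0,0.003,0.02],"twist": 0},
    {"jaw": 0.6,"travel": [0,0.003,0.05],"twist": 0},
    {"jaw": 0.6,"travel": [0,0.003,0.08],"twist": 0},
    {"jaw": 0.6,"travel": [0,0.003,0.11],"twist": 0},
    {"jaw": 0.6,"travel": [0,0.003,0.135],"twist": 0},
    {"jaw": 0.6,"travel": [0,0.003,0.15],"twist": 0},
    {"jaw": 0.6,"travel": [0,0.003,0.153],"twist": 0},
    {"jaw": 0.6,"travel": [0,0.003,0.153],"twist": 0},
  ],
)

```text
t: 2.07
eef_pos: [516.0, -259.6, 61.0]
tcp_rot: [-3.141, 0.002, -0.073]
ft_force: [-0.1, 0.2, -0.2]
opening: 0.603
grip_force: 0.0
```

>>> drive_tool(
  targets=[
    {"jaw": 0.4,"travel": [0,0,0],"twist": 0},
    {"jaw": 0.3,"travel": [0,0,0],"twist": 0},
    {"jaw": 0.2,"travel": [0,0,0],"twist": 0},
    {"jaw": 0.1,"travel": [0,0,0],"twist": 0},
    {"jaw": 0.1,"travel": [0,0,0],"twist": 0},
    {"jaw": 0.1,"travel": [0,0,0],"twist": 0},
  ],
)

```text
t: 2.57
eef_pos: [517.2, -258.9, 62.3]
tcp_rot: [3.141, -0.001, -0.071]
ft_force: [-1.8, 0.0, 6.0]
opening: 0.321
grip_force: 30.0
```

>>> drive_tool(
  targets=[
    {"jaw": 0.1,"travel": [0,0,-0.015],"twist": 0},
    {"jaw": 0.1,"travel": [0,0,-0.04],"twist": 0},
    {"jaw": 0.1,"travel": [0,0,-0.065],"twist": 0},
    {"jaw": 0.1,"travel": [-0.003,-0.02,-0.07],"twist": 0.03},
    {"jaw": 0.1,"travel": [-0.009,-0.05,-0.07],"twist": 0.08},
    {"jaw": 0.1,"travel": [-0.015,-0.083,-0.07],"twist": 0.13},
    {"jaw": 0.1,"travel": [-0.021,-0.116,-0.07],"twist": 0.19},
    {"jaw": 0.1,"travel": [-0.027,-0.149,-0.07],"twist": 0.252},
  ],
)

```text
t: 3.23
eef_pos: [500.0, -106.8, 131.6]
tcp_rot: [3.142, 0.0, -0.326]
ft_force: [0.8, -0.1, -1.2]
opening: 0.315
grip_force: 30.0
```

>>> drive_tool(
  targets=[
    {"jaw": 0.1,"travel": [-0.013,-0.029,0],"twist": 0},
    {"jaw": 0.1,"travel": [-0.027,-0.058,0],"twist": 0},
    {"jaw": 0.1,"travel": [-0.041,-0.088,0],"twist": 0},
    {"jaw": 0.1,"travel": [-0.055,-0.118,0],"twist": 0},
    {"jaw": 0.1,"travel": [-0.066,-0.143,0],"twist": 0},
    {"jaw": 0.1,"travel": [-0.073,-0.159,0.005],"twist": 0},
    {"jaw": 0.1,"travel": [-0.073,-0.159,0.025],"twist": 0},
    {"jaw": 0.1,"travel": [-0.073,-0.159,0.04],"twist": 0},
  ],
)

```text
t: 3.9
eef_pos: [481.7, 67.0, 91.2]
tcp_rot: [-3.141, -0.001, -0.321]
ft_force: [-1.3, -0.8, -3.0]
opening: 0.318
grip_force: 30.0
```

```bash
python3 - <<'E'
from cell import state, read_camera
from h import *; import pickle
s=state();print(s['t'],s['eef_pos'],s['tcp_rot'],s['ft_force'])
o=[]
for n in('wrist','scene'):
    c=read_camera(n);pickle.dump(c,open(n+'2.pkl','wb'));print(n,proj(c,[[482,66,0],[529,50,8],[618,20,8]]).round(0).tolist())
    f=c['frame']; o.append(f if n=='wrist' else f[100:300,280:600].repeat(2,0).repeat(2,1)[:,:640])
cv2.imwrite('pics/m2.png',cv2.resize(np.vstack([o[0],o[1]]),(480,600),interpolation=cv2.INTER_AREA)[:,:,::-1])
E
```

```text
3.9 [481.7015161   67.0091744   91.15775816] [-3.14141057e+00 -8.26261292e-04 -3.20767166e-01] [-1.31246684 -0.79506637 -2.95766451]
wrist [[319.0, 203.0], [319.0, 142.0], [320.0, -1.0]]
scene [[336.0, 175.0], [346.0, 187.0], [366.0, 219.0]]
```

View pics/m2.png

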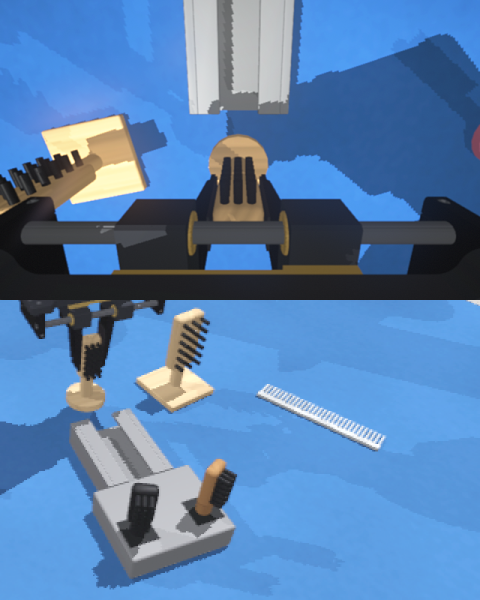

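The wrist half shows the brush held upright, its foot at wrist pixel (318,207), with the track mouth ahead: outer edges at columns 252 and 391, slot about 296–345. The big brush stands clear on the left at about (125,210). The scene half agrees. Next I'll refine the track's midline.

```bash
python3 - <<'E'
from h import *; import pickle
c=pickle.load(open('wrist2.pkl','rb'));h=cv2.cvtColor(c['frame'],cv2.COLOR_RGB2HSV)
g=cv2.morphologyEx(cv2.inRange(h,(0,0,60),(180,45,255)),cv2.MORPH_OPEN,np.ones((5,5)))
M=[]
for r in range(20,146,15):
    x=np.where(g[r,200:440])[0]+200
    if len(x):
        w=ray(c,[[x.min(),r],[x.max()+1,r]],36); M.append((w[0]+w[1])/2); print(r,x.min(),x.max(),w[:,:2].round(0).tolist(),M[-1][:2].round(1))
M=np.array(M)[:, :2]; M=M[:-1]
vx,vy,x0,y0=cv2.fitLine(M.astype(np.float32),cv2.DIST_HUBER,0,.01,.01).ravel(); print('yaw',np.arctan(vy/vx), 'y at x=482',y0+(482-x0)*vy/vx)
b=beech(c);k,l,st,ce=cv2.connectedComponentsWithStats(b)
for i in range(1,k):
    if st[i,4]>300: print(st[i],ce[i])
for r in (190,200,205,210): x=np.where(b[r,250:400])[0]+250; print(r,x.min(),x.max(),ray(c,[[(x.min()+x.max()+1)/2,r]],38).round(1))
E
```

```text
20 246 390 [[615.0, 68.0], [588.0, -14.0]] [601.3  26.7]
35 247 389 [[607.0, 70.0], [580.0, -12.0]] [593.5  29.3]
50 248 389 [[599.0, 73.0], [572.0, -10.0]] [585.4  31.7]
65 248 388 [[591.0, 76.0], [564.0, -7.0]] [577.4  34.7]
80 249 387 [[583.0, 79.0], [555.0, -4.0]] [569.1  37.4]
95 250 386 [[574.0, 82.0], [547.0, -1.0]] [560.5  40.3]
110 251 385 [[565.0, 84.0], [538.0, 2.0]] [551.8  43.2]
125 252 385 [[556.0, 87.0], [529.0, 4.0]] [542.7  45.8]
140 252 383 [[547.0, 91.0], [520.0, 8.0]] [533.7  49.5]
yaw -0.31848 y at x=482 66.05049
[   20   153   175   125 11190] [121.40536193 215.3080429 ]
[ 279  179   78  116 4956] [317.7102502  236.35230024]
[250 282  13  58 429] [254.94638695 311.06759907]
[373 282  12  58 412] [379.64563107 310.88349515]
[ 149  354  334   12 2488] [342.84606109 361.13786174]
190 291 344 [[501.9  60.1  38. ]]
200 284 351 [[495.2  62.3  38. ]]
205 282 354 [[491.7  63.1  38. ]]
210 280 355 [[488.3  64.6  38. ]]
```

>>> drive_tool(
  targets=[
    {"jaw": 0.1,"travel": [0,0,0.01],"twist": 0},
    {"jaw": 0.1,"travel": [0,0,0.015],"twist": 0},
    {"jaw": 0.1,"travel": [0.01,0,0.015],"twist": 0},
    {"jaw": 0.1,"travel": [0.02,0,0.015],"twist": 0},
    {"jaw": 0.1,"travel": [0.032,0,0.015],"twist": 0},
    {"jaw": 0.1,"travel": [0.044,0,0.015],"twist": 0},
    {"jaw": 0.1,"travel": [0.056,0,0.015],"twist": 0},
    {"jaw": 0.1,"travel": [0.068,0,0.015],"twist": 0},
  ],
)

```text
t: 4.67
eef_pos: [548.3, 43.4, 77.5]
tcp_rot: [-3.141, -0.001, -0.324]
ft_force: [0.7, -0.3, -1.9]
opening: 0.315
grip_force: 30.0
```

>>> drive_tool(
  targets=[
    {"jaw": 0.1,"travel": [0.01,0,0],"twist": 0},
    {"jaw": 0.1,"travel": [0.02,0,0],"twist": 0},
    {"jaw": 0.1,"travel": [0.03,0,0],"twist": 0},
    {"jaw": 0.1,"travel": [0.04,0,0],"twist": 0},
    {"jaw": 0.1,"travel": [0.05,0,0],"twist": 0},
    {"jaw": 0.1,"travel": [0.058,0,0],"twist": 0},
    {"jaw": 0.1,"travel": [0.065,0,0],"twist": 0},
    {"jaw": 0.1,"travel": [0.065,0,0],"twist": 0},
  ],
)

```text
t: 5.33
eef_pos: [609.3, 23.0, 76.5]
tcp_rot: [-3.142, -0.001, -0.324]
ft_force: [0.5, -0.5, -1.9]
opening: 0.315
grip_force: 30.0
```

>>> drive_tool(
  targets=[
    {"jaw": 0.1,"travel": [0,0,0.003],"twist": 0},
    {"jaw": 0.1,"travel": [0,0,0.005],"twist": 0},
    {"jaw": 0.1,"travel": [0.002,0,0.005],"twist": 0},
    {"jaw": 0.1,"travel": [0.004,0,0.005],"twist": 0},
    {"jaw": 0.1,"travel": [0.005,0,0.005],"twist": 0},
    {"jaw": 0.1,"travel": [0.005,0,0.005],"twist": 0},
  ],
)

```text
t: 5.83
eef_pos: [613.0, 21.9, 71.7]
tcp_rot: [3.142, -0.0, -0.323]
ft_force: [-0.1, 0.4, -2.4]
opening: 0.312
grip_force: 30.0
```

>>> drive_tool(
  targets=[
    {"jaw": 0.1,"travel": [0.001,0,0.001],"twist": 0},
    {"jaw": 0.1,"travel": [0.002,0,0.001],"twist": 0},
    {"jaw": 0.1,"travel": [0.003,0,0.001],"twist": 0},
    {"jaw": 0.1,"travel": [0.003,0,0.001],"twist": 0},
  ],
)

```text
t: 6.17
eef_pos: [614.5, 21.4, 70.5]
tcp_rot: [3.141, 0.003, -0.323]
ft_force: [-5.6, 2.5, 2.9]
opening: 0.314
grip_force: 30.0
```

>>> drive_tool(
  targets=[
    {"jaw": 0.1,"travel": [-0.001,0,0],"twist": 0},
    {"jaw": 0.1,"travel": [-0.001,0,0.0005],"twist": 0},
    {"jaw": 0.1,"travel": [-0.001,0,0.0005],"twist": 0},
  ],
)

```text
t: 6.42
eef_pos: [614.2, 21.5, 70.4]
tcp_rot: [3.141, 0.001, -0.323]
ft_force: [-5.2, 2.8, 3.9]
opening: 0.315
grip_force: 30.0
```

Force readings show contact with both the end wall and the floor. I'll release slowly.

>>> drive_tool(
  targets=[
    {"jaw": 0.34,"travel": [0,0,0],"twist": 0},
    {"jaw": 0.4,"travel": [0,0,0],"twist": 0},
    {"jaw": 0.5,"travel": [0,0,0],"twist": 0},
    {"jaw": 0.6,"travel": [0,0,0],"twist": 0},
    {"jaw": 0.6,"travel": [0,0,0],"twist": 0},
    {"jaw": 0.6,"travel": [0,0,0],"twist": 0},
  ],
)

```text
t: 6.92
eef_pos: [614.8, 21.2, 70.1]
tcp_rot: [3.142, -0.0, -0.323]
ft_force: [0.1, -0.3, 0.4]
opening: 0.586
grip_force: 0.0
```

>>> drive_tool(
  targets=[
    {"jaw": 0.6,"travel": [0,0,-0.01],"twist": 0},
    {"jaw": 0.6,"travel": [0,0,-0.03],"twist": 0},
    {"jaw": 0.6,"travel": [0,0,-0.055],"twist": 0},
    {"jaw": 0.6,"travel": [0,0,-0.08],"twist": 0},
    {"jaw": 0.6,"travel": [0,0,-0.11],"twist": 0},
    {"jaw": 0.6,"travel": [0,0,-0.13],"twist": 0},
    {"jaw": 0.6,"travel": [0,0,-0.14],"twist": 0},
    {"jaw": 0.6,"travel": [0,0,-0.14],"twist": 0},
  ],
)

```text
t: 7.58
eef_pos: [615.4, 21.3, 212.8]
tcp_rot: [-3.141, -0.004, -0.323]
ft_force: [-0.1, 0.0, -0.8]
opening: 0.603
grip_force: 0.0
```

```bash
python3 - <<'E'
from cell import state, read_camera
from h import *
s=state();print(s['t'],s['eef_pos'],s['opening'])
o=[]
for n,(y,x) in dict(scene=(100,280),side=(100,150)).items():
    c=read_camera(n);print(n,proj(c,[[616.4,21,113],[616.4,21,18]]).round(0).tolist())
    o.append(cv2.resize(c['frame'][y:y+200,x:x+260],None,fx=2,fy=2)[:,:,::-1][:300 if 0 else 400])
cv2.imwrite('pics/end.png',cv2.resize(np.hstack(o),(800,308),interpolation=cv2.INTER_AREA))
E
```

```text
7.5833 [615.37290486  21.2568721  212.75377198] 0.6033983898743711
scene [[373.0, 177.0], [366.0, 215.0]]
side [[249.0, 175.0], [255.0, 221.0]]
```

View pics/end.png

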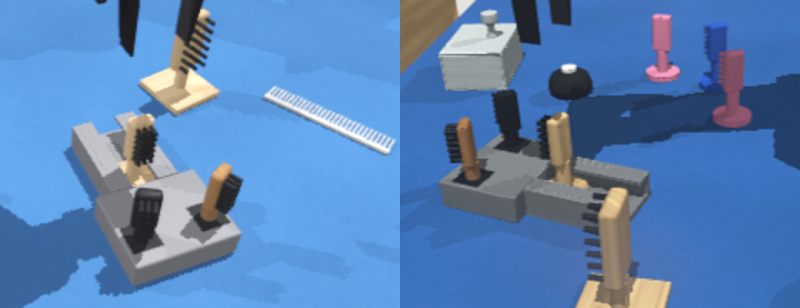

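The brush stands upright in the track at the closed end. Its head top is at scene pixel (371,177), against (373,177) expected for home. The big brush has not moved, and the gripper is clear above.

```bash
python3 -c "
from cell import job_done; print(job_done())"
```

```text
the job is handed in; nothing more can be done
None
```

The job is handed in: the round-footed beech brush stands upright in the rack, slid home against the track's end wall, and the square-footed brush was left untouched; the arm moved for about 7.6 s, and the judge's result was not shown.

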